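# Release the ratchet clamp on the round sample pot

## Task

The sample in the round steel pot has been pressed long enough. Push down the thumb plate of the pawl on the clamp that holds the round pot and keep it down until that clamp's arm has swung all the way up, then let go so that the pawl drops back. Leave the pot standing where it is, and leave the other clamp, the one on the square tin, clamped.

Things in the scene. Friction and masses are not known exactly. Their poses are not given: they have to be found in the camera images.
- pot_clamp_tail (a point): Top centre of the pawl's thumb plate on the round pot's clamp: dark steel, 34 (x) x 38 (y) x 6 mm, level, top 163 mm above the table, free all round, the end of a dark rocker lying over a toothed wheel. x points along the clamp over the wheel to the pot, z up. Its pivot is 65 mm along +x, 18 mm lower. Pressing it 10 to 12 mm down frees the wheel; stop at 22 mm; 2 to 5 N; springs back.
- pot_clamp_pawl (a joint): Angle of that pawl in rad: 0 at rest, its nose in the teeth on top of the 88 mm ratchet wheel; 0.15 or more frees the wheel; 0.35 at the stop, thumb plate fully down.
- pot_clamp_arm (a joint): Angle (rad) of wheel and clamp arm, one piece, of the round pot's clamp: about 0 clamped, arm level with its rubber pad on the lid; 1.05 fully up at its stop, arm end 210 mm above the table. A spring swings it up in about 1 s while the pawl is held lifted; let go too early, it catches at the next tooth (every 0.35 rad) and can be pressed again.
- tin_clamp_arm (a joint): The same angle of the second, equal clamp, which holds a square steel tin (77 mm square, 75 mm high) and stands to the left or right of the first; about 0 clamped.
- pot_mid (a point): Centre, half-way up, of the round lidded steel pot, 82 mm across, 75 mm high, standing loose on the clamp's steel base plate (250 x 100 x 12 mm) under the arm's pad, 227 mm from the thumb plate along the clamp. Not to be handled. A spare pot like it stands elsewhere, in no clamp.
There are look-alikes about, which are no part of the job. Leave any yellow look-alike of the part that bears pot_mid alone.

How it is judged:
By the outcome, as a careful person would: the job done as asked, in the order asked, and still so for the second after the job is handed in, with the robot touching nothing.
It also fails if it takes over 32 s, if anything falls off the work surface, if the arm or the gripper's body presses on something with over 40 N, if the wrist force passes 120 N, or if a joint passes its speed limit or range.

## Robot

A 6-joint arm with a two-finger parallel gripper is mounted at the origin on the work surface. World frame = base frame: x ahead of the robot, y to its left, z up, the work surface at z = 0. Lengths are in m, angles in rad, forces in N, time in s.
With the tool pointing down it reaches from about 0.35 to 0.85 m from the base axis. Payload 8.1 kg.
Tool frame: the origin (TCP) lies midway between the tips of the shut fingers; the grasp point (between the pads) lies 19 mm behind it (bot.grasp_offset is the distance from the TCP to the grasp point, in m); z points along the fingers, y is the direction in which the jaws open and shut (so a half turn about z gives the same grasp; the last joint's range is limited). The gripper opens to 85 mm and grips with 20 to 120 N. Pads are 22 mm wide; open, the fingers measure 114 mm over their backs; the gripper's body (76 mm by 85 mm) begins 54 mm behind the grasp point. The pads swing forward as they close: fully open they stand 13 mm farther back than shut.
Start: joints at [-1.233, 0.13, 1.488, -0, 1.523, -0.085], TCP at [0.246, -0.547, 0.21] pointing down, gripper open.
Joint ranges: [-2.96, 2.96], [-0.89, 2.26], [0.02, 2.5], [-1.34, 4.48], [0, 2.73], [-2.66, 2.66]. Speed limits (rad/s): [2.39, 2.39, 2.79, 3.14, 3.14, 3.14].

## Interface

Orientations are given as a rotation vector (axis times angle).
In Python, from rig import sensors, eyes, bot, models gives the robot as it stands.
- The arm moves only by the tool play_rows, never from a script. Its argument "series" is a list of rows, each a list of 6 numbers: the shift along the tool's x, y, z as a fraction of full scale, then the turn, a rotation vector about the tool's x, y, z as a fraction of full scale. A call has 1 to 8 rows; each row is the pose to reach, as a shift and turn from the pose commanded when the call began, along the tool's axes at that moment, turning the shorter way round; what a row does not reach only later rows make up. Full scale, the value 1, is 100 mm for a shift and pi rad for a turn. A row lasts 1/10 s, in which the tool goes at most 50 mm and 8.59 degrees, less where a joint would pass 70% of its speed; a pose out of reach is approached as far as the arm can. A call with a number of a shift or a turn outside -1 to 1 is refused whole. A call with a gripper value outside its range is refused whole. "fingers" is the opening, from -1 (shut) to 1 (fully open), so that 0 is half open, set as the call begins (left out, the last holds). The fingers move at their own pace and stop on an object; "squeeze" is the grip in N (left out, the last holds). Time passes only in rows, so rows that repeat a pose let the fingers close. It gives the time, the measured TCP pose, the force and the opening at its end, in the units of the state.
- sensors.state(): the state, without advancing time (a new reading comes with each control period).
- eyes.grab_frame(name): name is "scene" or "top" or "wrist"; returns the picture (480x640x3 uint8, red, green, blue); there is no depth.
- eyes.camera_model(name): a dict with "vfov" (degrees; the focal length in pixels is half the picture's height over the tangent of half this angle, whatever the lens; pixels are square), "cx", "cy" (the principal point, pixels), "dist_coeffs" ([k1, k2, p1, p2, k3] as OpenCV has them; the pictures are not rectified), "R" (3x3) and "t" (3): a world point X has camera coordinates R X + t; the wrist camera has in their place "tool_from_camera" (4x4, takes a point from camera to tool coordinates, whose origin is the TCP and whose axes are the flange's). Camera axes: x right, y down, z forward; pixel columns grow to the right and rows downward; lengths in m; the calibration is good to about 2 mm. A picture is of the moment at which its call begins: read the wrist's pose just before it. camera_model takes no time and is no camera call.
- bot.hand_in(): hands the job in, once; it reports no verdict.
Trained networks look in the newest picture that a camera, given by its name, has taken for a name from the list of things; names that differ only in an ending like _2 or _b are one class to them, and where a whole thing is asked for, a point or a joint stands for the part that bears it (a point fixed in the world has none). Each returns a list of dicts, best first, with "score" (0 to 1); they miss things now and then, are a little off and sometimes report something else, mostly with a low value. They report only what shows in the picture. A call takes as long as a camera call. They do not tell look-alikes from the thing itself.
- models.boxes_of(camera, thing): "extent" ([left, top, right, bottom] in pixels, round what is visible of it).
- models.silhouettes(camera, thing): "mask" (480x640 bool, what is visible of it) and "extent" ([left, top, right, bottom] in pixels, round what is visible of it).
- models.tip_of(camera, thing): "point" ([column, row] in pixels: a listed point, or the origin of a listed thing).
The state is a dict: "time": time; "qpos": joint angles; "qvel": joint speeds; "effort": joint torques, N m; "tcp_pos": TCP position; "tool_rot": TCP orientation; "contact_force": force on the tool from outside, world axes, zero at the start; "ft_torque": the same for the moment, N m; "gripper_width": finger opening in m.
Only numpy, scipy, OpenCV 4.12 (cv2) and the standard library are available. Lean on these libraries where they do the work, as an engineer would, in place of code of your own. Each camera call takes 0.05 s, during which the arm holds its last target. There are 200 camera calls.

## Working session

There is one attempt and no reset: what is moved stays moved. The work goes in short steps, Python scripts to look and compute and a tool call to move; the robot and the scene stay as the last step left them, time stands still between calls to the robot, and variables do not carry over. Pictures are saved under pics/ and viewed, on a budget of 10 in all, crops included, one or two more only if the job needs it, and the job is handed in when it is done.

Besides the shell and the picture viewer there is one more tool, called after "Emit:" by a JSON object that holds its "fn" and its "kwargs". play_rows: Moves the arm, as the interface text tells. Its arguments: {"type":"object","properties":{"series":{"type":"array"},"fingers":{"type":"number"},"squeeze":{"type":"number"}},"required":["series"]}

```bash
mkdir -p pics
cat > h.py <<'E'
import numpy as np, cv2
from rig import sensors, eyes, bot, models
def K(m):
    f=240/np.tan(np.radians(m["vfov"]/2)); return np.array([[f,0,m["cx"]],[0,f,m["cy"]],[0,0,1.]])
def ray(cam,px):
    m=eyes.camera_model(cam)
    u=cv2.undistortPoints(np.array([[px]],float),K(m),np.array(m["dist_coeffs"],float))[0,0]
    d=np.array([u[0],u[1],1.])
    if "R" in m:
        R=np.array(m["R"]);t=np.array(m["t"]); return -R.T@t, R.T@d
    T=np.array(m["tool_from_camera"]); s=sensors.state()
    Rt=cv2.Rodrigues(np.array(s["tool_rot"],float))[0]
    return np.array(s["tcp_pos"])+Rt@T[:3,3], Rt@T[:3,:3]@d
def atz(cam,px,z):
    o,d=ray(cam,px); return o+d*(z-o[2])/d[2]
def proj(cam,X):
    m=eyes.camera_model(cam); return cv2.projectPoints(np.array([X],float),cv2.Rodrigues(np.array(m["R"]))[0],np.array(m["t"],float),K(m),np.array(m["dist_coeffs"],float))[0][0,0]
def save(n,im): cv2.imwrite("pics/"+n+".png",im[...,::-1])
E
python3 - <<'E'
from h import *
ims=[]
for c in ("scene","top"):
    im=eyes.grab_frame(c); save(c+"1",im)
    for t,z in (("pot_clamp_tail",.163),("pot_mid",.05)):
        for r in models.tip_of(c,t)[:4]: print(c,t,np.round(r["point"]),round(r["score"],2),atz(c,r["point"],z).round(3))
s=sensors.state();print(s["time"],s["tcp_pos"],s["tool_rot"],s["contact_force"])
E
```

```text
scene pot_clamp_tail [333. 192.] 0.73 [0.545 0.101 0.163]
scene pot_mid [431. 202.] 0.73 [0.572 0.374 0.05 ]
top pot_clamp_tail [297. 280.] 0.8 [0.545 0.106 0.163]
top pot_mid [188. 179.] 0.92 [0.768 0.333 0.05 ]
top pot_mid [167. 275.] 0.66 [0.569 0.374 0.05 ]
0.3 [ 0.24612778 -0.54695983  0.20991277] [-3.07099893e+00 -6.59106499e-01  1.63073916e-04] [0.57960095 0.06649078 0.0196781 ]
```

View pics/scene1.png

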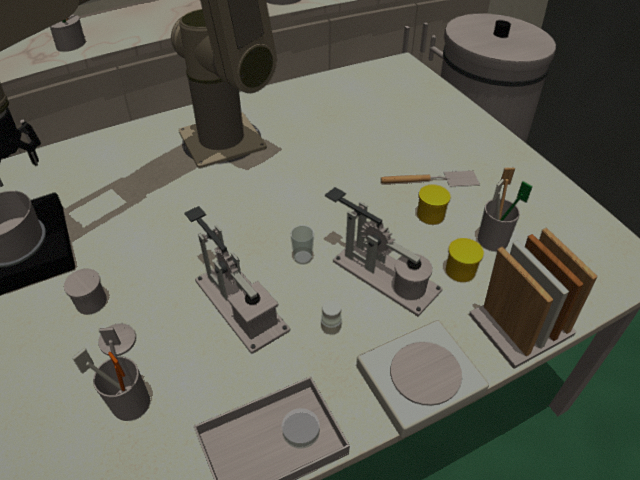

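View pics/top1.png

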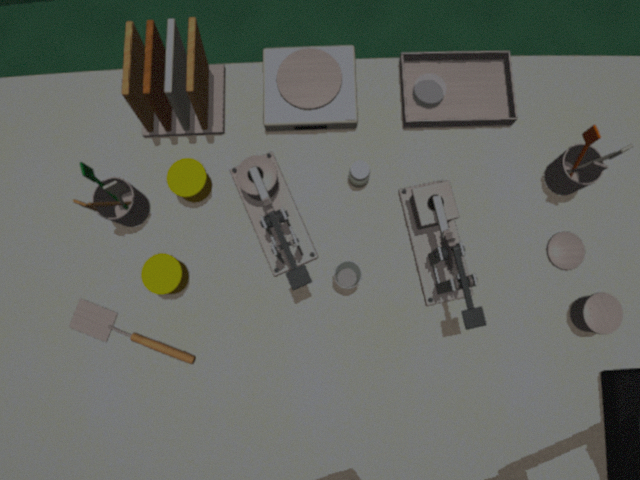

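The two dark thumb plates that could be confused are the left clamp's, at scene (195,214) / top (473,317), whose clamp holds the square tin, and the right clamp's, at scene (335,194) / top (298,278), whose clamp holds the round pot. I choose the second and will check it in a close crop. The yellow cans and the spare pot at scene (86,290) play no part in this job.

Run:
```python
from h import *
im=cv2.imread("pics/scene1.png")[170:320,300:460]; im2=cv2.imread("pics/top1.png")[140:290,220:380]
cv2.imwrite("pics/c1.png",np.hstack([cv2.resize(im,None,fx=2.5,fy=2.5,interpolation=2),cv2.resize(im2,None,fx=2.5,fy=2.5,interpolation=2)]))
p=np.array([.545,.103,.163]); lid=atz("top",(257,177),.087)
print(lid, np.linalg.norm((lid-p)[:2]), (lid-p)[:2]/np.linalg.norm((lid-p)[:2]))
print("tin plate",atz("top",(473,317),.163),atz("scene",(195,214),.163))
```

```text
[0.75532245 0.18530851 0.087     ] 0.22585443399819377 [0.93123013 0.36443168]
tin plate [ 0.46919177 -0.20140836  0.163     ] [ 0.47343651 -0.2020285   0.163     ]
```

View pics/c1.png

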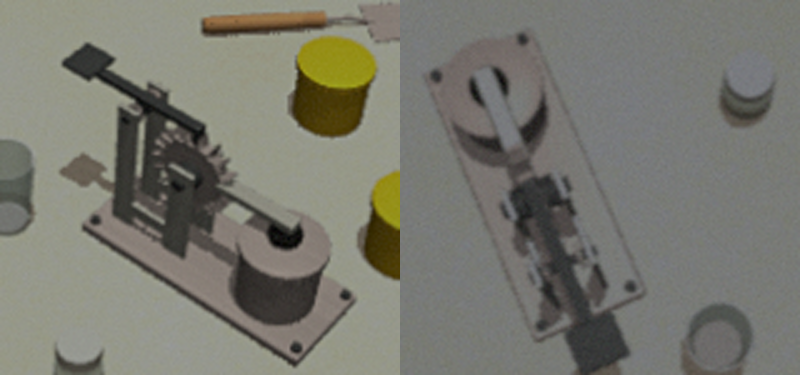

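Emit:
{"fn": "play_rows", "kwargs": {"series": [[0.5,-0.45,-0.6,0,0,0],[0.9,-0.8,-0.6,0,0,0],[1,-0.9,-0.6,0,0,0]], "fingers": -1}}

```text
time: 0.6
tcp_pos: [0.3005, -0.4243, 0.2715]
tool_rot: [3.071, 0.657, 0.001]
contact_force: [1.2, 0.2, 0.8]
gripper_width: 0.0441
```

The crop confirms it: this clamp's pad rests on the round lid, and its thumb plate is at crop (88,60), which is scene (335,194). The plate-to-pot distance measures 226 mm against the 227 mm given. Moving there.

Emit:
{"fn": "play_rows", "kwargs": {"series": [[0.35,-0.3,0,0,0,0],[0.7,-0.6,0,0,0,0],[1,-0.87,0,0,0,0]]}}

```text
time: 0.9
tcp_pos: [0.3563, -0.3026, 0.2704]
tool_rot: [3.071, 0.66, 0.001]
contact_force: [0.6, 0.4, -0.1]
gripper_width: 0.0
```

Emit:
{"fn": "play_rows", "kwargs": {"series": [[0.35,-0.3,0,0,0,0],[0.7,-0.6,0,0,0,0],[1,-0.87,0,0,0,0]]}}

```text
time: 1.2
tcp_pos: [0.4117, -0.1821, 0.2703]
tool_rot: [3.071, 0.66, 0.001]
contact_force: [0.2, -0.3, -0.0]
gripper_width: -0.0001
```

Emit:
{"fn": "play_rows", "kwargs": {"series": [[0.35,-0.3,0,0,0,0],[0.7,-0.6,0,0,0,0],[1,-0.87,0,0,0,0]]}}

```text
time: 1.5
tcp_pos: [0.4672, -0.0616, 0.2703]
tool_rot: [3.071, 0.66, 0.001]
contact_force: [0.7, -0.7, -0.1]
gripper_width: 0.0001
```

Emit:
{"fn": "play_rows", "kwargs": {"series": [[0.35,-0.3,0,0,0,0],[0.7,-0.6,0,0,0,0],[1,-0.87,0,0,0,0],[1,-0.87,0,0,0,0],[1,-0.87,0,0,0,0]]}}

```text
time: 2.0
tcp_pos: [0.522, 0.0574, 0.2697]
tool_rot: [3.071, 0.663, -0.001]
contact_force: [-0.9, -0.7, 0.1]
gripper_width: -0.0001
```

Run:
```python
from h import *
s=sensors.state();print(s["time"],s["tcp_pos"],s["tool_rot"],s["contact_force"],s["gripper_width"])
ims=[]
for c in ("wrist","scene"):
    im=eyes.grab_frame(c); ims.append(im)
    for r in models.tip_of(c,"pot_clamp_tail")[:3]: print(c,np.round(r["point"]),round(r["score"],2),atz(c,r["point"],.163).round(4))
save("w1",cv2.resize(np.hstack(ims),(800,300)))
```

```text
2.0 [0.52202893 0.05743311 0.26972637] [ 3.07078663e+00  6.62746777e-01 -1.35692081e-03] [-0.86574248 -0.72864611  0.10017594] -0.00012687980122425295
wrist [275. 174.] 0.78 [0.5481 0.0984 0.163 ]
scene [336. 193.] 0.93 [0.5494 0.1056 0.163 ]
```

View pics/w1.png

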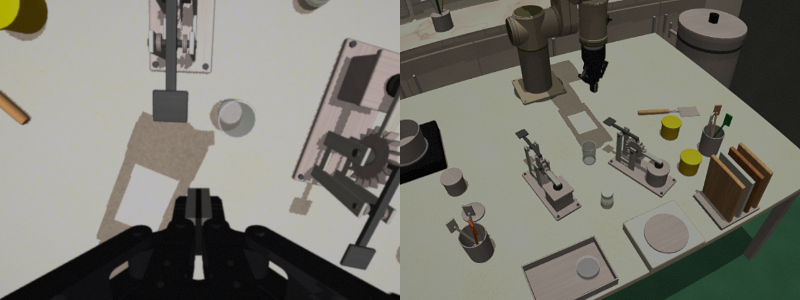

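Wrist view: the plate is at about (273,168), ahead of the fingers, and lined up with tool x. Both estimates agree on (0.547, 0.101). I'll move over it and stop just above.

Emit:
{"fn": "play_rows", "kwargs": {"series": [[0.4,-0.3,0,0,0,0],[0.4,-0.3,0.4,0,0,0],[0.4,-0.3,0.8,0,0,0],[0.4,-0.3,0.92,0,0,0],[0.4,-0.3,0.92,0,0,0],[0.4,-0.3,0.92,0,0,0]]}}

```text
time: 2.8
tcp_pos: [0.5471, 0.0997, 0.1801]
tool_rot: [3.072, 0.657, 0.003]
contact_force: [0.0, -0.2, -0.4]
gripper_width: 0.0001
```

Run:
```python
from h import *
a=eyes.grab_frame("wrist"); b=eyes.grab_frame("scene")
save("w2",np.hstack([cv2.resize(a,(400,300)),cv2.resize(b[120:300,260:500],(400,300))]))
```

```text
(no output)
```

View pics/w2.png

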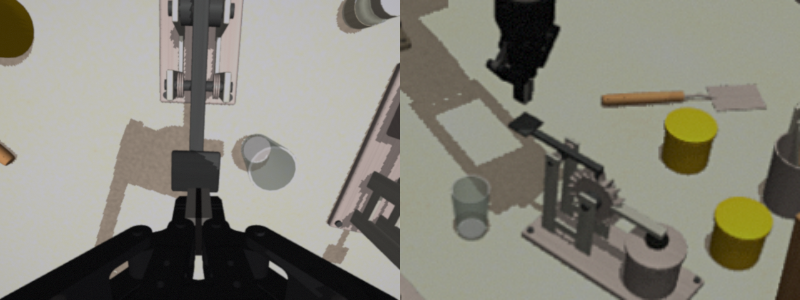

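Run:
```python
from h import *
for px in ((342,302),(438,304),(342,380),(390,342)): print("wrist",px,atz("wrist",px,.163).round(4))
eyes.grab_frame("wrist")
for r in models.boxes_of("wrist","pot_clamp_tail")[:2]+models.tip_of("wrist","pot_clamp_tail")[:2]: print(r)
eyes.grab_frame("top")
for r in models.tip_of("top","pot_clamp_tail")[:2]: print("top",r,atz("top",r["point"],.163))
print(proj("scene",(.5471,.0997,.163)),sensors.state()["tcp_pos"])
```

```text
wrist (342, 302) [0.5433 0.0836 0.163 ]
wrist (438, 304) [0.5621 0.0389 0.163 ]
wrist (342, 380) [0.5016 0.0639 0.163 ]
wrist (390, 342) [0.5329 0.051  0.163 ]
{'extent': [274.0, 1.4, 350.2, 311.3], 'score': 0.83}
[332.72108496 193.16469598] [0.54683634 0.10039038 0.17918711]
```

Run:
```python
from h import *
P=[atz("wrist",p,.163) for p in ((276,241),(350,243),(274,303),(350,305))]
for p in P: print(p.round(4))
print(np.mean(P,0),np.linalg.norm(P[0]-P[1]),np.linalg.norm(P[0]-P[2]))
```

```text
[0.5588 0.1264 0.163 ]
[0.5723 0.0941 0.163 ]
[0.5286 0.115  0.163 ]
[0.5431 0.0801 0.163 ]
[0.55067949 0.10391035 0.163     ] 0.035038102655147695 0.032297970076458175
```

The plate measures 35 x 32 mm, so the corners fit, with its centre at (0.551, 0.104). The tip is about 5 mm towards the free end, so I'll shift slightly and press 19–20 mm.

Emit:
{"fn": "play_rows", "kwargs": {"series": [[0.03,-0.02,0.08,0,0,0],[0.03,-0.02,0.16,0,0,0],[0.03,-0.02,0.22,0,0,0],[0.03,-0.02,0.28,0,0,0],[0.03,-0.02,0.34,0,0,0],[0.03,-0.02,0.345,0,0,0],[0.03,-0.02,0.345,0,0,0],[0.03,-0.02,0.345,0,0,0]]}}

```text
time: 3.95
tcp_pos: [0.5484, 0.1034, 0.1439]
tool_rot: [3.072, 0.659, 0.001]
contact_force: [0.2, 0.5, 0.5]
gripper_width: -0.0001
```

Emit:
{"fn": "play_rows", "kwargs": {"series": [[0,0,0,0,0,0],[0,0,0,0,0,0],[0,0,0,0,0,0],[0,0,0,0,0,0],[0,0,0,0,0,0],[0,0,0,0,0,0],[0,0,0,0,0,0],[0,0,0,0,0,0]]}}

```text
time: 4.75
tcp_pos: [0.5482, 0.1034, 0.1436]
tool_rot: [3.072, 0.659, -0.0]
contact_force: [-0.1, -0.6, 0.9]
gripper_width: -0.0002
```

Emit:
{"fn": "play_rows", "kwargs": {"series": [[0,0,0,0,0,0],[0,0,0,0,0,0],[0,0,0,0,0,0],[0,0,0,0,0,0],[0,0,0,0,0,0],[0,0,0,0,0,0],[0,0,0,0,0,0],[0,0,0,0,0,0]]}}

```text
time: 5.55
tcp_pos: [0.5482, 0.1034, 0.1436]
tool_rot: [-3.072, -0.659, 0.0]
contact_force: [-0.6, 0.2, -0.1]
gripper_width: 0.0002
```

Run:
```python
from h import *
a=eyes.grab_frame("wrist"); b=eyes.grab_frame("scene")
save("w3",np.hstack([cv2.resize(a,(400,300)),cv2.resize(b[120:300,260:500],(400,300))]))
s=sensors.state();print(s["time"],s["tcp_pos"],s["contact_force"])
```

```text
5.65 [0.54817846 0.10340592 0.14360333] [ 0.25779872  0.28702305 -0.85952371]
```

View pics/w3.png

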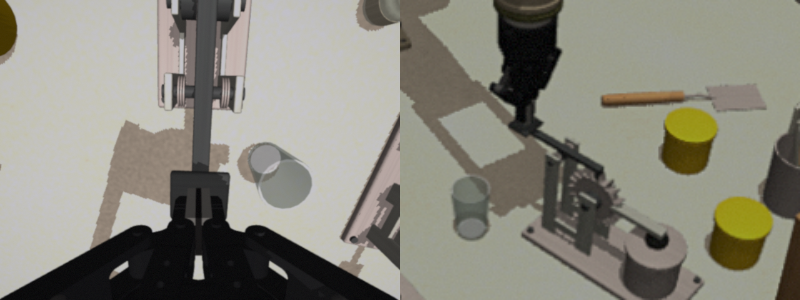

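The force stays near zero, so the plate may not be pressed. I'll compare a close crop from before with one from now.

Run:
```python
from h import *
b=cv2.imread("pics/w2.png")[:,400:][40:240,70:270]; 
s=sensors.state()
im=eyes.grab_frame("scene"); n=cv2.resize(im[120:300,260:500],(400,300))[40:240,70:270][...,::-1]
w=eyes.grab_frame("wrist")
for r in models.boxes_of("wrist","pot_clamp_tail")[:1]: print(r)
o=np.hstack([cv2.resize(x,(400,400),interpolation=2) for x in (b,n)])
cv2.imwrite("pics/c2.png",o)
m=eyes.camera_model("wrist");print(np.round(m["tool_from_camera"],3))
P=np.array([[.5588,.1264,.163],[.5723,.0941,.163]])
T=np.linalg.inv(np.array(m["tool_from_camera"]));Rt=cv2.Rodrigues(np.array(s["tool_rot"]))[0]
for dz in (0,-.02):
  for p in P+[0,0,dz]:
    c=T[:3,:3]@(Rt.T@(p-s["tcp_pos"]))+T[:3,3]
    print(dz,cv2.projectPoints(c[None],np.zeros(3),np.zeros(3),K(m),np.array(m["dist_coeffs"],float))[0].ravel()/1.6)
print(proj("scene",s["tcp_pos"]))
```

```text
{'extent': [270.5, 0.0, 363.5, 350.1], 'score': 0.89}
[[ 0.001 -0.953 -0.302  0.077]
 [ 1.     0.001  0.001  0.001]
 [-0.    -0.302  0.953 -0.164]
 [ 0.     0.     0.     1.   ]]
0 [170.63418869 171.04526886]
0 [226.67568931 172.48725966]
-0.02 [173.63901355 160.46618535]
-0.02 [223.58198549 161.77022313]
[334.22703701 199.40195349]
```

View pics/c2.png

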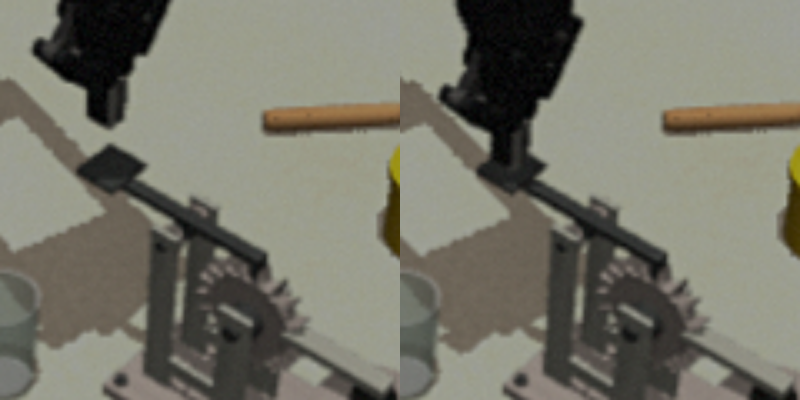

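Run:
```python
from h import *
m=eyes.camera_model("wrist");T=np.linalg.inv(np.array(m["tool_from_camera"]))
for p in ([0,0,0],[0,0,-.019],[.011,0,0],[.011,0,-.019],[-.011,0,0]):
    c=T[:3,:3]@np.array(p,float)+T[:3,3]
    print(p,cv2.projectPoints(c[None],np.zeros(3),np.zeros(3),K(m),np.array(m["dist_coeffs"],float))[0].ravel())
w=eyes.grab_frame("wrist")
save("c3",cv2.resize(cv2.convertScaleAbs(w[240:440,220:420],alpha=2.2,beta=20),(600,600),interpolation=2))
```

```text
[0, 0, 0] [315.79461574 297.28441355]
[0, 0, -0.019] [315.64292752 317.25787318]
[0.011, 0, 0] [315.7878671  274.56976998]
[0.011, 0, -0.019] [315.63188869 292.39275111]
[-0.011, 0, 0] [315.80137978 319.14844155]
```

View pics/c3.png

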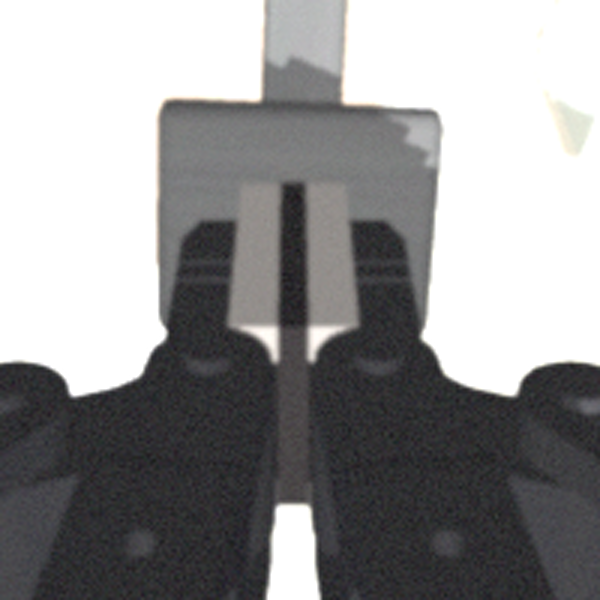

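The plate hasn't moved. It tracks as a static object at z = 0.163, and the visible fingertip is still above it. Both cameras show the tip about 20 mm short of the nominal TCP, so I'll go on down slowly and watch the force.

Emit:
{"fn": "play_rows", "kwargs": {"series": [[0,0,0.04,0,0,0],[0,0,0.08,0,0,0],[0,0,0.1,0,0,0],[0,0,0.1,0,0,0]]}}

```text
time: 6.25
tcp_pos: [0.5478, 0.1032, 0.1331]
tool_rot: [3.072, 0.659, -0.002]
contact_force: [-2.4, -1.0, 2.6]
gripper_width: 0.0
```

Run:
```python
from h import *
f=[]
for i in range(4): eyes.grab_frame("scene"); f.append(sensors.state()["contact_force"])
print(np.mean(f,0),sensors.state()["tcp_pos"],sensors.state()["time"])
n=eyes.grab_frame("scene"); save("c4",cv2.resize(n[144:264,302:422],(600,600),interpolation=2))
```

```text
[-2.30869072 -1.2179144   2.49110515] [0.54819294 0.10340505 0.133676  ] 6.45
```

View pics/c4.png

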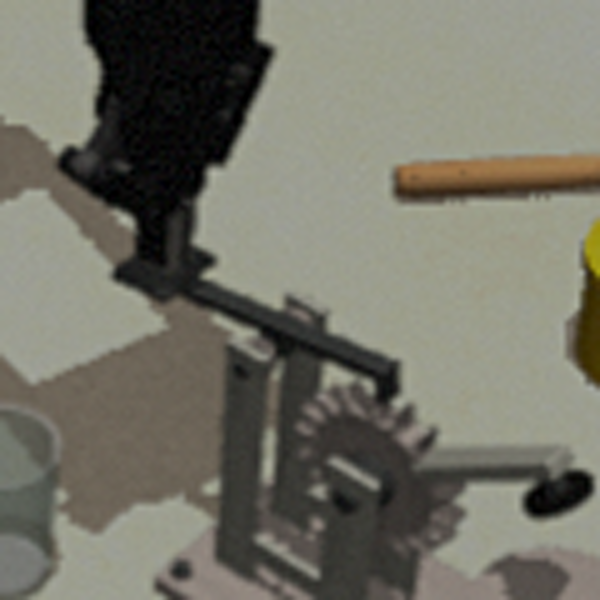

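The pawl is lifting, at 2.5 N, and the arm is on its way up. I'll press a few mm more and hold.

Emit:
{"fn": "play_rows", "kwargs": {"series": [[0,0,0.04,0,0,0],[0,0,0.04,0,0,0],[0,0,0.04,0,0,0],[0,0,0.04,0,0,0],[0,0,0.04,0,0,0],[0,0,0.04,0,0,0],[0,0,0.04,0,0,0],[0,0,0.04,0,0,0]]}}

```text
time: 7.3
tcp_pos: [0.5484, 0.1035, 0.1297]
tool_rot: [3.072, 0.659, 0.001]
contact_force: [0.1, -0.6, 2.9]
gripper_width: -0.0
```

Emit:
{"fn": "play_rows", "kwargs": {"series": [[0,0,0,0,0,0],[0,0,0,0,0,0],[0,0,0,0,0,0],[0,0,0,0,0,0],[0,0,0,0,0,0],[0,0,0,0,0,0],[0,0,0,0,0,0],[0,0,0,0,0,0]]}}

```text
time: 8.1
tcp_pos: [0.5482, 0.1035, 0.1296]
tool_rot: [-3.072, -0.659, -0.0]
contact_force: [0.8, 0.1, 2.5]
gripper_width: -0.0
```

Run:
```python
from h import *
n=eyes.grab_frame("scene"); save("c5",cv2.resize(n[130:310,290:470],(600,600),interpolation=2))
```

```text
(no output)
```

View pics/c5.png

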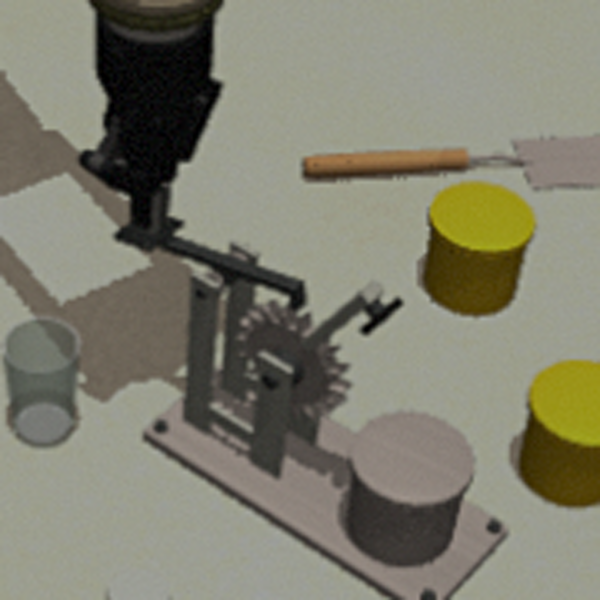

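The arm is steeply up and the pot is standing in place. I'll hold a little longer to confirm the arm has stopped moving before letting go.

Emit:
{"fn": "play_rows", "kwargs": {"series": [[0,0,0,0,0,0],[0,0,0,0,0,0],[0,0,0,0,0,0],[0,0,0,0,0,0],[0,0,0,0,0,0],[0,0,0,0,0,0],[0,0,0,0,0,0],[0,0,0,0,0,0]]}}

```text
time: 8.95
tcp_pos: [0.5482, 0.1034, 0.1296]
tool_rot: [-3.072, -0.659, 0.0]
contact_force: [0.7, 0.2, 1.8]
gripper_width: -0.0001
```

Run:
```python
from h import *
o=cv2.imread("pics/c5.png")[...,::-1]; n=cv2.resize(eyes.grab_frame("scene")[130:310,290:470],(600,600),interpolation=2)
d=cv2.absdiff(cv2.blur(o,(5,5)),cv2.blur(n,(5,5))).max(2); print("arm diff",d[270:400,310:410].max(), "bg",d[400:500,150:250].max())
# arm tip: intersect scene pixel with clamp's vertical plane
p=np.array([.5507,.1039,.163]);u=np.array([.9312,.3644,0]);nn=np.array([-u[1],u[0],0])
for px in ((374,287),(312,338)):
    a,r=ray("scene",(290+px[0]*.3,130+px[1]*.3)); X=a+r*((p-a)@nn)/(r@nn); print(((X-p)@u).round(4),X[2].round(4))
```

```text
arm diff 6 bg 6
0.1816 0.2074
0.141 0.1361
```

The arm is static. Its end is at z ≈ 0.207 (0.21 expected) and its slope is 60° (1.05 rad), so it is fully up. Letting go.

Emit:
{"fn": "play_rows", "kwargs": {"series": [[0,0,-0.1,0,0,0],[0,0,-0.25,0,0,0],[0,0,-0.45,0,0,0],[0,0,-0.7,0,0,0],[0,0,-1,0,0,0],[0,0,-1,0,0,0],[0,0,-1,0,0,0]]}}

```text
time: 9.7
tcp_pos: [0.5488, 0.1035, 0.2314]
tool_rot: [3.071, 0.659, 0.004]
contact_force: [0.2, -0.3, 0.2]
gripper_width: 0.0003
```

Emit:
{"fn": "play_rows", "kwargs": {"series": [[-0.3,0,-0.3,0,0,0],[-0.6,0,-0.3,0,0,0],[-0.6,0,-0.3,0,0,0],[-0.6,0,-0.3,0,0,0]]}}

```text
time: 10.1
tcp_pos: [0.4929, 0.0787, 0.2589]
tool_rot: [-3.072, -0.658, 0.001]
contact_force: [0.2, -0.0, 0.6]
gripper_width: 0.0002
```

Run:
```python
from h import *
n=eyes.grab_frame("scene"); save("end",cv2.resize(n[130:360,150:470],(800,575),interpolation=2))
s=sensors.state();print(s["time"],s["tcp_pos"],s["contact_force"])
```

```text
10.15 [0.49323518 0.07886877 0.25880097] [-0.3019271   0.07191996 -0.24886942]
```

View pics/end.png

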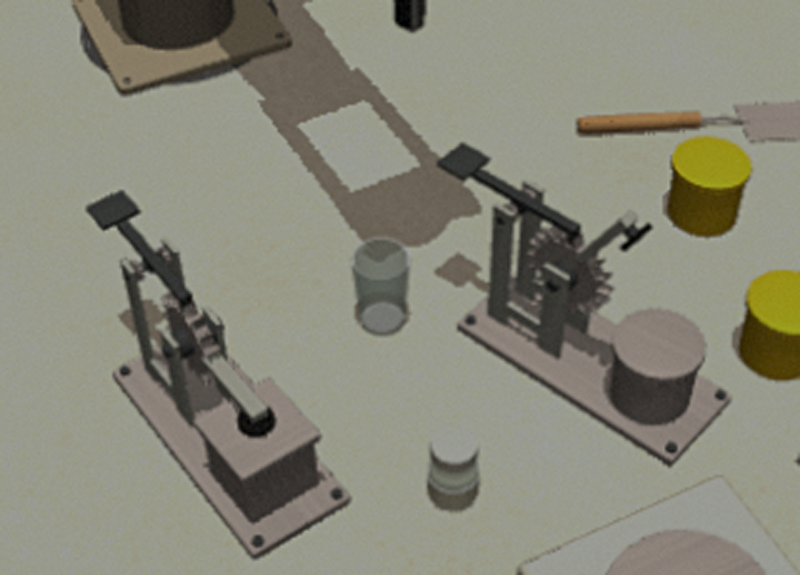

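The pawl is back at rest with its plate at (463,160). The round pot's arm is up at (630,230) and the pot is in place. The tin clamp is still clamped at (256,415), and the robot is clear of everything.

```bash
python3 -c "
from rig import bot; print(bot.hand_in())"
```

```text
the job is handed in; nothing more can be done
None
```

The round pot's clamp is open and the job is handed in; `hand_in` gave no verdict. I pressed that clamp's thumb plate with the shut fingers at about 2.5 N and held it until the arm was fully up. I then let go and backed away; the clock read about 10 s.

**Last checks:**
- **Arm:** it had stopped moving before I let go, at a slope of about 1.05 rad with its end about 0.207 m above the table (0.210 m expected).
- **Pawl:** it dropped back to rest.
- **Pot and tin:** the pot stands in place and the tin clamp is still clamped.
- **Robot:** it touches nothing, and the force reads near zero.

**What disagreed:** the first press, to a TCP height of 0.144 m, met no force and did not move the plate. The pictures showed the fingertips about 20 mm short of the nominal TCP. I pressed 14 mm further while watching the force, and the clamp released.

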